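# Hold a valve spring down with the push tool

### The arm

A 6-joint arm with a two-finger parallel gripper is mounted at the origin on a cart in front of the work surface, level with it; the furniture and walls round the work are solid. World frame = base frame: x ahead of the robot, y to its left, z up, the work surface at z = 0. Lengths are in mm, angles in rad, forces in N, time in s.
With the tool pointing down it reaches from about 275 to 825 mm from the base axis. Payload 4.9 kg.
Tool frame: the origin (TCP) lies at the very end of the fingers, on their centre line; the grasp point (between the pads) lies 19 mm behind it; z points along the fingers, y is the line along which they close (so a half turn about z gives the same grasp; the last joint's range is limited). The gripper opens to 85 mm and grips with 20 to 120 N. Pads are 22 mm wide; open, the fingers measure 114 mm over their backs; the gripper's body (76 mm by 85 mm) begins 54 mm behind the grasp point. The pads swing forward as they close: fully open they stand 13 mm farther back than shut.
Start: joints at [1.032, 0.326, -0.193, 1.052, 0, 1.437], TCP at [216.606, 505.57, 231.281] pointing down, gripper open.
Joint ranges: [-2.65, 2.65], [-0.97, 1.79], [-1.3, 1.35], [-1.93, 2.1], [-1.47, 1.37], [-3.14, 3.14]. Speed limits (rad/s): [2.57, 2.57, 3.14, 3.14, 3.14, 3.14].

### API

Orientations are given as [roll, pitch, yaw] about the fixed x, y, z axes, in that order (R = Rz(yaw) Ry(pitch) Rx(roll)).
In Python, from bench import bot, solve_ik, imaging gives the robot as it stands. Calls block until the motion is done:
- bot.move_ptp(position, orientation): joint-space move of the TCP to a pose.
- bot.movel(position, rot=None, max_speed=150, threshold=None): straight line of the TCP; rot=None keeps the orientation; max_speed is the mean speed in mm/s. With threshold (N) it stops when the force on the tool has changed by that much, and returns True; else False.
- bot.move_j(angles): joint-space move.
- bot.grip(opening, effort=None): opening from 0.0 (shut) to 1.0 (fully open); effort is the grip in N (None keeps the last); returns when the fingers have stopped.
- bot.dwell(seconds).
- solve_ik(position, orientation): joint angles nearest the present ones, or None.
- bot.get_state(): the state.
- imaging.capture(name): name is "scene" or "side" or "wrist"; returns the picture (384x512x3 uint8, blue, green, red); there is no depth.
- imaging.camera_model(name): a dict with "K" (3x3 intrinsics, pixels), "position" and "rotation" of the camera in the world. Camera axes: x right, y up, looking along -z (the intrinsics and any distortion apply to the point x, -y, -z); pixel columns grow to the right and rows downward; lengths in mm; the calibration is good to about 2 mm. A picture is of the moment at which its call begins: read the wrist's pose just before it. camera_model takes no time and is no camera call; for the wrist camera it gives the pose at the moment of the call.
A pose or a line that the arm cannot do raises bot.IKError and nothing moves.
- bot.sign_off(): hands the job in; it is judged then, once.
The state is a dict: "t": time; "qpos": joint angles; "joint_velocities": joint speeds; "effort": joint torques, N m; "tcp_pos": TCP position; "orientation": TCP orientation; "contact_force": force on the tool from outside, world axes, zero at the start; "wrist_torque": the same for the moment, N m; "opening": opening from 0.0 (shut) to 1.0 (fully open); "gripper_force": force on a finger pad.
Only numpy, scipy, OpenCV 4.12 (cv2) and the standard library are available. Lean on these libraries where they do the work, as an engineer would, in place of code of your own. Each camera call takes 0.05 s, during which the arm holds its last target. There are 200 camera calls.

### The job

Lift the valve-spring push tool (steel tube with a red grip) off the forked hook of its rack, and set its open end squarely over the stem of the valve that has no rocker arm yet, round the hub of the brass spring retainer. Press straight down with it until the retainer has gone down about 8 mm, so that the groove in the stem stands clear for the split keepers, but do not drive the spring solid. Hold it steady there for a few seconds and finish still gripping the tool and holding the spring down; leave the other things on the bench where they are.

Things in the scene. Friction and masses are not known exactly. Their poses are not given: they have to be found in the camera images.
- push_tool: Loose push tool, about 0.22 kg, round about its z axis, 150 mm tall. Origin: centre of the rim of its open lower end; z points up to the grip. From the rim up: steel tube 26 mm outside, bore 20 mm and 34 mm deep, up to 85 mm; red collar 48 mm across from 85 to 91 mm; red grip. At the start it hangs upright by the collar on the rack's hook, rim 30 mm above the bench.
- tool_grip (a point): Point on the push tool's axis 130 mm above its rim: the place to grasp from above. The red grip with thin black bands is 35 mm across from 91 to 143 mm above the rim and narrows to its top at 150 mm.
- tool_rack: Fixed plywood rack; origin on the bench straight below the hanging tool, z up, x towards its back board. Base 160 mm wide (y), from x = -47 to +65 mm, 12 mm thick; back board 160 mm wide, 140 mm high, from x = +47 to +59 mm. Its -x side is open: the tool comes off lifted about 20 mm and then carried along the rack's -x, or straight up.
- hook (a point): Middle of the forked hook, at the height of the prongs' top (115 mm above the bench), on the hanging tool's axis; axes as the rack's. Two 6 mm steel prongs run from the board towards -x at y = -18 and +18 mm, 30 mm clear between them: the tube passes, the collar rests on them. Their ends at x = -32 mm are turned up 11 mm above the prongs' top.
- cylinder_head: Fixed aluminium cylinder head on a blue stand plate 150 x 124 mm. Origin on the bench below the plate's middle, z up. Head 114 x 90 mm, rim at z = 77 mm; spark plug to -x. Two upright valves at x = -14 mm: the finished one at y = -21 mm with steel retainer and grey rocker arm (top z = 139 mm), the open one at y = +21 mm with brass retainer and no rocker arm; beside it a bare stud to z = 104 mm.
- retainer_face (a point): Centre of the upper face of the open valve's brass retainer; moves down with it. The face is 30 mm across, 112 mm above the bench at rest. In its middle rises a tapered hub 4 mm high, 17 mm across at the foot and 12 mm at the top, with the 6 mm valve stem in it. The tool's rim sits on this face, round the hub.
- stem_tip (a point): Tip of the open valve's stem: 6 mm across, fixed, 119.7 mm above the bench, 7.7 mm above the resting retainer face. The keeper groove lies 6 to 9 mm below the tip.
- retainer (a joint): How far the brass retainer is pressed down against its spring, m: 0 at rest, about 0.008 wanted, 0.014 is the stop (spring solid). It springs back when let go. The spring pushes up with about 3 N at the start of the travel and 1.5 N more for each mm, so about 15 N at 8 mm.
- oil_can: Bystander, loose: red thumb oil can with a thin bent spout, 64 x 78 mm, 131 mm tall, standing; origin under its middle
- offcut_cube: Bystander, loose: cube of wood, 60 mm; origin under its middle
- screwdriver_0: Bystander, loose: red-handled screwdriver, 198 mm long, 28 mm thick, lying; origin under its middle
Mind the look-alikes: they are no part of the job. What is shaped like the push_tool but purple is not meant.

How it is judged:
By the outcome, as a careful person would: the job done as asked, in the order asked, and still so for the second after the job is handed in, while the arm keeps its last pose, push and grip.
It also fails if it takes over 58 s, if anything falls off the work surface, if the arm or the gripper's body presses on something with over 40 N, if the wrist force passes 120 N, or if a joint passes its speed limit or range.

## Working session

There is one attempt and no reset: what is moved stays moved. The work goes in short steps, each a Python script; the robot and the scene stay as the last script left them, time stands still between calls to the robot, and variables do not carry over. Pictures are saved under pics/ and viewed, at most 10 in all, crops included, and the job is handed in when it is done.

```bash
mkdir -p pics; ls; python3 - <<'E'
from bench import bot, solve_ik, imaging
import cv2,numpy as np
np.set_printoptions(precision=4,suppress=True)
for n in("scene","side"):
    im=imaging.capture(n);cv2.imwrite(f"pics/{n}0.png",im)
    print(n,imaging.camera_model(n))
w=imaging.camera_model("wrist");im=imaging.capture("wrist");cv2.imwrite("pics/wrist0.png",im);print(w)
print(bot.get_state())
a=cv2.imread("pics/scene0.png");b=cv2.imread("pics/side0.png")
E
```

```text
pics
scene {'K': array([[354.2011,   0.    , 256.4023],
       [  0.    , 354.2011, 193.877 ],
       [  0.    ,   0.    ,   1.    ]]), 'position': array([-158.1426,  767.2132,  636.3604]), 'rotation': array([ 1.1233,  0.0191, -2.3972])}
side {'K': array([[371.776 ,   0.    , 249.7698],
       [  0.    , 371.776 , 195.1928],
       [  0.    ,   0.    ,   1.    ]]), 'position': array([ 415.1006, -567.86  , 1134.6958]), 'rotation': array([ 0.5153, -0.01  , -0.2034])}
{'K': array([[273.7577,   0.    , 251.9105],
       [  0.    , 273.7577, 194.7706],
       [  0.    ,   0.    ,   1.    ]]), 'position': array([150.1692, 534.5162, 373.7535]), 'rotation': array([-0.2925,  0.001 ,  1.1664])}
{'t': 0.15, 'qpos': array([ 1.0318,  0.3268, -0.1933,  1.052 , -0.    ,  1.4366]), 'joint_velocities': array([-0.0011, -0.002 ,  0.0026, -0.0003, -0.0013,  0.0002]), 'effort': array([  0.0009, -44.3704,  26.2665,   0.0104,  -0.0001,  -0.    ]), 'tcp_pos': array([216.3858, 505.1625, 230.6946]), 'orientation': array([-3.1403, -0.0002,  2.7368]), 'contact_force': array([-0.593 ,  0.8106,  0.3831]), 'wrist_torque': array([-0.0104, -0.0003, -0.0272]), 'gripper_force': 0.0, 'opening': 1.001378495051896}
```

View pics/scene0.png

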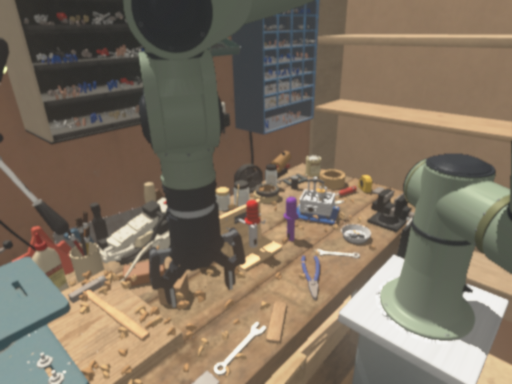

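View pics/side0.png

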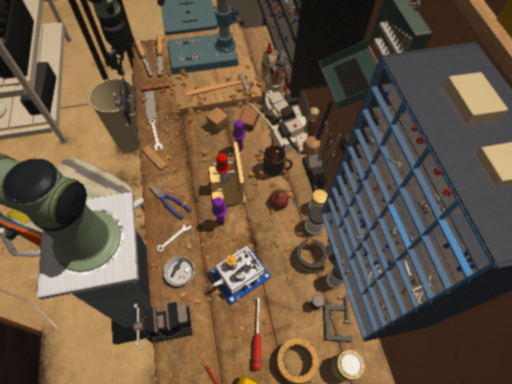

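The scene view shows the red-gripped tool at about (253,210), a purple look-alike at (291,215) and the head at (318,205). In the side view the red grip is at (222,160), purple ones at (240,128) and (219,208), and the brass retainer at (231,260).

```bash
cat > h.py <<'E'
from bench import bot, solve_ik, imaging
import cv2,numpy as np
from scipy.spatial.transform import Rotation as R
np.set_printoptions(precision=2,suppress=True)
def ray(m,u,v):
    K=m["K"];d=np.array([(u-K[0,2])/K[0,0],-(v-K[1,2])/K[1,1],-1.])
    return np.array(m["position"]),R.from_euler("xyz",m["rotation"]).apply(d)
def onz(m,u,v,z):
    p,d=ray(m,u,v);return p+d*(z-p[2])/d[2]
def px(m,P):
    q=R.from_euler("xyz",m["rotation"]).inv().apply(np.asarray(P,float)-m["position"])
    return np.array([m["K"][0,2]-m["K"][0,0]*q[0]/q[2],m["K"][1,2]+m["K"][1,1]*q[1]/q[2]])
def tri(l):
    A=0;b=0;
    for m,u,v in l:
        p,d=ray(m,u,v);d=d/np.linalg.norm(d);M=np.eye(3)-np.outer(d,d);A=A+M;b=b+M@p
    return np.linalg.solve(A,b)
def hsvmask(im,lo,hi):
    h=cv2.cvtColor(im,cv2.COLOR_BGR2HSV)
    if lo[0]<0:
        return cv2.inRange(h,(0,)+lo[1:],hi)|cv2.inRange(h,(180+lo[0],)+lo[1:],(180,)+hi[1:])
    return cv2.inRange(h,lo,hi)
def blobs(mask,amin=8):
    n,l,s,c=cv2.connectedComponentsWithStats(mask)
    return [(s[i],c[i]) for i in range(1,n) if s[i][4]>=amin]
E
python3 - <<'E'
from h import *
a=cv2.imread("pics/scene0.png");b=cv2.imread("pics/side0.png")
for im,n in((a,"scene"),(b,"side")):
    for lab,lo,hi in(("red",(-8,120,70),(8,255,255)),("purple",(125,70,40),(160,255,255))):
        for s,c in blobs(hsvmask(im,lo,hi),12): print(n,lab,s,c)
ms,md=imaging.camera_model("scene"),imaging.camera_model("side")
print(tri([(ms,253,210),(md,222,159)]))
for uv in((231,260),(238,272),(239,160)): print(uv,onz(md,*uv,112))
A=cv2.resize(a[180:260,210:370],None,fx=5,fy=5,interpolation=cv2.INTER_CUBIC)[:300]
c=lambda im,x,y,w,h,f:cv2.resize(im[y:y+h,x:x+w],None,fx=f,fy=f,interpolation=cv2.INTER_CUBIC)
v=np.hstack([c(b,180,100,110,165,3.6),c(a,225,180,120,165,3.4)[:594,:400]])[:594,:800] if 0 else None
L=c(b,180,100,133,200,3);Rr=c(a,225,160,133,200,3)
cv2.imwrite("pics/crop1.png",np.hstack([L,Rr]))
E
```

```text
scene red [57 13  9  6 40] [60.98 15.15]
scene red [97 49 11  5 35] [102.11  51.2 ]
scene red [121  78   6   4  16] [123.69  79.94]
scene red [339 187  14   8  74] [345.66 190.46]
scene red [244 200  16  24 275] [251.81 212.29]
scene red [ 30 226  43  48 697] [ 50.5  246.28]
scene red [ 17 247  17  11  72] [ 27.49 252.47]
scene purple [284 197  14  43 311] [290.53 214.38]
side red [273   3   7   6  21] [275.67   5.62]
side red [266  44   6  10  34] [268.85  49.26]
side red [284  81   4  10  19] [285.11  86.42]
side red [412 124   5   6  19] [414.05 126.84]
side red [272 136   2  10  17] [272.41 140.53]
side red [417 137   6   7  34] [419.62 140.09]
side red [216 152  15  22 202] [222.71 162.53]
side red [434 168   7   7  35] [437.37 171.46]
side red [443 189   8   7  46] [446.89 191.87]
side red [272 191  16  15 164] [280.13 198.3 ]
side red [252 333   9  38 289] [256.36 352.33]
side red [205 365  14  19  73] [211.33 374.7 ]
side purple [233 120  12  30 207] [239.02 131.43]
side purple [213 198  14  26 257] [219.11 209.22]
[472.13 118.52 153.58]
(231, 260) [ 445.92 -201.77  112.  ]
(238, 272) [ 459.02 -240.66  112.  ]
(239, 160) [534.15 136.77 112.  ]
```

View pics/crop1.png

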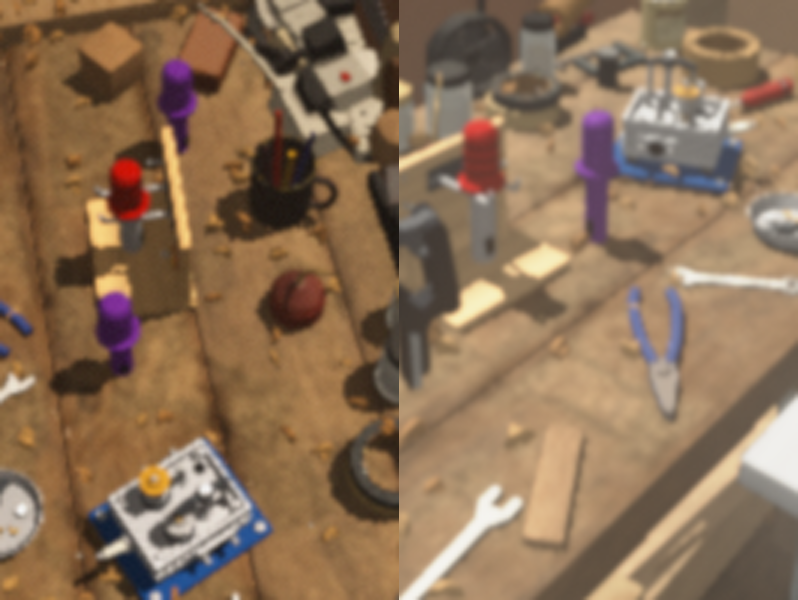

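The crop shows the tool in its rack at side px (222,160), with the board on its far (+x) side. Purple decoys stand clear of it on both sides, and the brass retainer is at side px (231,260). I'll put the wrist camera straight above the tool and then above the retainer.

```bash
python3 - <<'E'
from h import *
o=[np.pi,0,np.pi]
print(bot.get_state()["t"])
for n,p in(("tool",(544,118,270)),("head",(518,-202,270))):
    bot.move_ptp(list(p),o); bot.dwell(.3)
    m=imaging.camera_model("wrist");im=imaging.capture("wrist");cv2.imwrite(f"pics/w_{n}.png",im)
    np.save(f"{n}.npy",m,allow_pickle=True)
    s=bot.get_state();print(n,s["t"],s["tcp_pos"],s["qpos"],m["position"],m["rotation"])
    lo,hi,z=((-8,110,60),(8,255,255),121) if n=="tool" else ((15,110,80),(32,255,255),112)
    for st,c in blobs(hsvmask(im,lo,hi),60): print(st,c,onz(m,*c,z))
cv2.imwrite("pics/w_both.png",np.hstack([cv2.imread("pics/w_tool.png")[:,60:460],cv2.imread("pics/w_head.png")[:,60:460]]))
E
```

```text
0.15
tool 2.35 [543.89 118.43 270.  ] [ 0.08  0.32 -0.11  1.15  0.    0.08] [471.63 118.69 413.15] [-0.29 -0.    1.57]
[ 227   91   47   49 1748] [250.28 115.09] [474.46 117.23 121.  ]
[ 163  208   44   44 1359] [185.47 228.64] [600.78  42.14 121.  ]
[280 237  34  51 368] [296.83 262.23] [644.54 173.21 121.  ]
[494 327  18  17  63] [505.21 336.29] [754.72 454.02 121.  ]
head 3.9167 [ 518.27 -201.29  270.03] [-0.5   0.32 -0.11  1.15  0.   -0.5 ] [ 446.08 -201.01  413.19] [-0.29 -0.    1.57]
[    0     0   512   325 84002] [241.   131.21] [ 465.68 -212.48  112.  ]
[243  22  16  16  79] [249.27  28.84] [ 368.57 -203.52  112.  ]
[197  38   9  14  93] [200.87  44.32] [ 382.16 -251.23  112.  ]
[218  54  21  11  97] [227.61  58.73] [ 395.   -225.18  112.  ]
[206  63   7  14  63] [208.78  70.43] [ 405.78 -244.47  112.  ]
[240  98  26  29 583] [252.59 112.21] [ 446.12 -200.08  112.  ]
[454 217  24  16 218] [466.68 225.54] [574.76  55.09 112.  ]
[ 169  245   60   80 1341] [201.69 277.17] [ 645.84 -263.88  112.  ]
[231 262  51  38 369] [257.86 274.8 ] [ 642.31 -192.91  112.  ]
[109 271  13  11  80] [113.88 275.14] [ 643.06 -374.39  112.  ]
[490 270  22  22 160] [501.47 280.25] [649.77 116.46 112.  ]
[457 275  23  23 270] [467.   286.41] [658.92  74.74 112.  ]
[440 283  15  11  64] [446.95 288.45] [662.    49.72 112.  ]
[169 289  16  33 254] [175.5  304.46] [ 686.87 -300.19  112.  ]
[491 309  14  10  86] [497.71 312.87] [699.5  124.69 112.  ]
[ 71 349  41  31 590] [ 91.57 363.64] [ 786.27 -426.41  112.  ]
```

View pics/w_both.png

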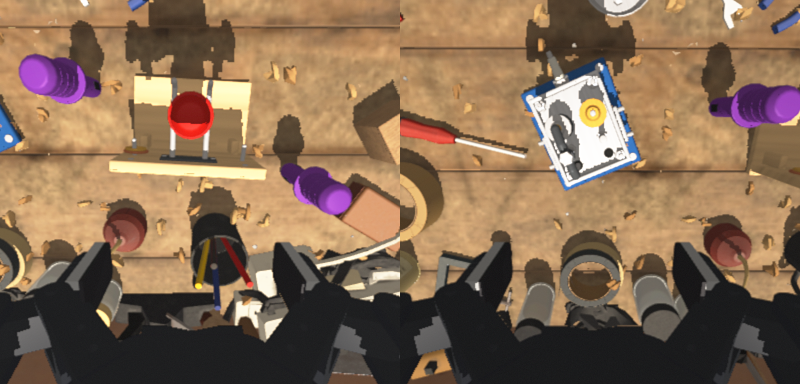

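Left half: the tool is in its rack, collar centre at crop (190,115), with the rack almost aligned to world x. Right half: the brass retainer is at crop (593,112), unobstructed from above. I'll refine both centres, then grasp and lift.

```bash
python3 - <<'E'
from h import *
P={}
for n,lo,hi,z,c0 in(("tool",(-8,110,60),(8,255,255),121,(250,115)),("head",(15,110,60),(32,255,255),112,(253,112))):
    m=np.load(f"{n}.npy",allow_pickle=True).item();im=cv2.imread(f"pics/w_{n}.png")
    k=hsvmask(im,lo,hi);M=np.zeros_like(k);cv2.circle(M,c0,30 if n=="tool" else 19,255,-1);k&=M
    cs=max(cv2.findContours(k,cv2.RETR_EXTERNAL,cv2.CHAIN_APPROX_NONE)[0],key=cv2.contourArea)
    h=cv2.convexHull(cs);(u,v),r=cv2.minEnclosingCircle(h);e=cv2.fitEllipse(cs)
    d=np.linalg.norm(m["position"]-onz(m,u,v,z))
    print(n,(u,v),r,e,onz(m,u,v,z),onz(m,*e[0],z),"exp r",(24 if n=="tool" else 15)*273.8/d)
    P[n]=onz(m,*e[0],z)
np.save("P.npy",P,allow_pickle=True)
x,y,_=P["tool"];o=[np.pi,0,np.pi]
bot.move_ptp([x,y,270],o);bot.movel([x,y,138],max_speed=120)
bot.grip(0.0,80);s=bot.get_state();print(s["t"],s["tcp_pos"],s["opening"],s["gripper_force"],s["contact_force"])
bot.movel([x,y,308],max_speed=120);bot.dwell(.2)
s=bot.get_state();print(s["t"],s["tcp_pos"],s["opening"],s["gripper_force"],s["contact_force"])
m=imaging.camera_model("wrist");im=imaging.capture("wrist");cv2.imwrite("pics/w_held.png",im);np.save("held.npy",m,allow_pickle=True)
for n in("scene","side"): cv2.imwrite(f"pics/{n}_held.png",imaging.capture(n))
c=lambda n,x,y,w,h,f:cv2.resize(cv2.imread(f"pics/{n}.png")[y:y+h,x:x+w],None,fx=f,fy=f)
p=px(imaging.camera_model("scene"),[x,y,250]).astype(int)
cv2.imwrite("pics/held.png",np.hstack([c("w_held",100,192,300,192,1.3),c("scene_held",max(p[0]-60,0),max(p[1]-60,0),120,83,3)[:249,:360]]))if 0 else cv2.imwrite("pics/held.png",cv2.resize(im[150:384,100:412],None,fx=2,fy=2))
E
```

```text
tool (250.35000610351562, 115.0) 24.145957946777344 ((250.27439880371094, 115.09001159667969), (45.57075500488281, 47.07014465332031), 177.8430938720703) [474.37 117.3  121.  ] [474.46 117.22 121.  ] exp r 22.491470241189912
head (253.28260803222656, 112.10869598388672) 14.53657341003418 ((252.57504272460938, 112.24837493896484), (25.72327995300293, 28.459470748901367), 176.31019592285156) [ 446.02 -199.35  112.  ] [ 446.16 -200.1   112.  ] exp r 13.635550105457368
6.925 [474.76 117.29 138.58] 0.39002671318948295 79.06384558416903 [-1.11  0.13  5.4 ]
8.6917 [474.25 117.18 307.55] 0.3875841536566301 79.51756811700761 [-0.31  0.19 -2.62]
```

View pics/held.png

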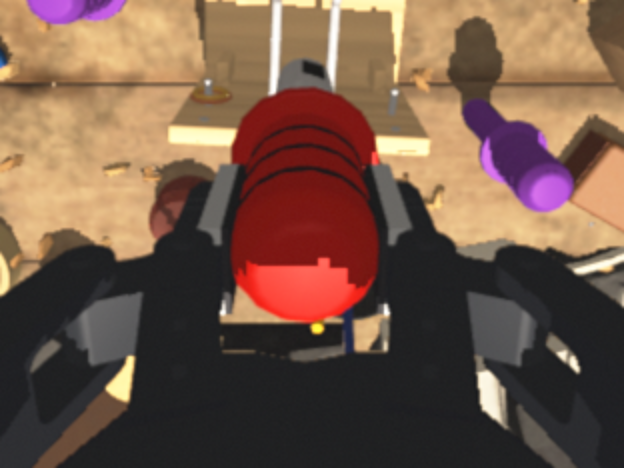

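The tool is held upright between the pads, with the tube end at crop (303,75) and the rack empty below. I'll hover over the retainer and check alignment from two views.

```bash
python3 - <<'E'
from h import *
x,y=446.1,-199.9
bot.movel([x,y,308],max_speed=150);bot.movel([x,y,240],max_speed=100);bot.dwell(.3)
s=bot.get_state();print(s["t"],s["tcp_pos"],s["opening"],s["contact_force"])
out=[]
for n in("scene","side","wrist"):
    m=imaging.camera_model(n);im=imaging.capture(n);cv2.imwrite(f"pics/{n}_hov.png",im);np.save(f"{n}_hov.npy",m,allow_pickle=True)
    p=px(m,[x,y,140]);print(n,p,px(m,[x,y,112]),px(m,[x,y,131]),px(m,[x,y,210]))
    if n!="wrist":
        u,v=int(p[0])-33,int(p[1])-50;out.append(cv2.resize(im[v:v+100,u:u+66],None,fx=6,fy=6,interpolation=cv2.INTER_CUBIC))
cv2.imwrite("pics/hov.png",np.hstack(out))
E
```

```text
12.25 [ 446.33 -200.06  240.45] 0.38527495069098744 [-0.07 -0.06 -3.1 ]
scene [320.19 181.97] [319.71 189.32] [320.03 184.35] [321.41 162.94]
side [230.61 255.97] [230.95 259.38] [230.72 257.08] [229.69 246.71]
wrist [251.57 193.39] [251.59 185.62] [251.58 190.72] [251.5  222.55]
```

View pics/hov.png

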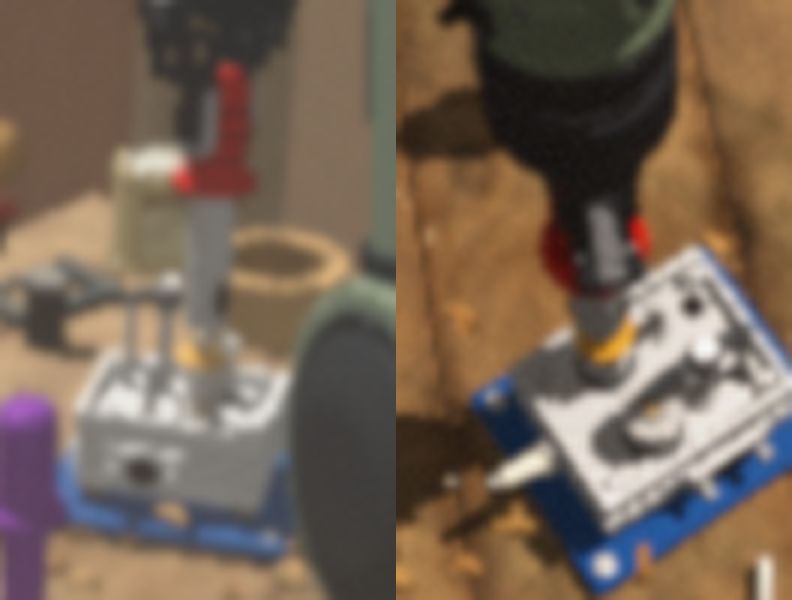

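The scene view shows the tube upright at crop (210,260) and over the brass at (200,350). In the side view the tube centre is near x=602 and the brass near x=609, so I'll put numbers on that before descending.

```bash
python3 - <<'E'
from h import *
for f in("scene0","scene_hov","side0","side_hov","w_head","wrist_hov"):
    k=hsvmask(cv2.imread(f"pics/{f}.png"),(12,100,70),(34,255,255))
    c0={"sc":(319,188),"si":(231,260),"w_":(253,112),"wr":(252,185)}[f[:2]]
    M=np.zeros_like(k);cv2.circle(M,c0,9 if f[0]=="s" else 30,255,-1)
    ys,xs=np.nonzero(k&M)
    if len(xs): print(f,len(xs),"x",xs.min(),xs.max(),"y",ys.min(),ys.max(),"mean",xs.mean(),ys.mean())
b=cv2.imread("pics/side_hov.png")
hs=cv2.cvtColor(b,cv2.COLOR_BGR2HSV)
for r in range(247,262): print(r,[f"{h}/{s}/{v}" for h,s,v in hs[r,223:241].tolist()])
w=cv2.imread("pics/wrist_hov.png");cv2.imwrite("pics/wh.png",cv2.resize(w[150:250,190:310],None,fx=5,fy=5))
E
```

```text
scene0 31 x 316 324 y 188 192 mean 320.1290322580645 190.06451612903226
scene_hov 18 x 316 322 y 188 191 mean 319.0 189.77777777777777
side0 140 x 222 237 y 251 265 mean 229.77857142857144 258.3357142857143
side_hov 62 x 222 237 y 254 265 mean 229.6290322580645 260.56451612903226
w_head 596 x 240 281 y 96 126 mean 252.86912751677852 112.13926174496645
wrist_hov 214 x 238 271 y 161 189 mean 251.97196261682242 177.27570093457945
247 ['2/226/70', '2/202/62', '3/199/55', '3/109/54', '9/44/58', '15/30/51', '0/13/57', '17/21/86', '10/20/113', '10/19/123', '7/19/121', '10/21/108', '9/21/85', '3/59/82', '2/146/112', '6/182/143', '10/171/145', '14/155/140']
248 ['1/213/79', '1/210/68', '2/196/60', '1/124/64', '6/53/68', '10/26/59', '8/19/54', '15/19/80', '12/23/111', '13/19/120', '10/20/116', '11/20/100', '12/18/72', '0/27/57', '4/92/75', '8/136/114', '12/143/136', '14/135/144']
249 ['2/214/88', '3/223/79', '2/205/72', '1/162/63', '2/77/56', '0/26/50', '20/14/53', '10/19/80', '9/16/112', '10/19/124', '14/23/121', '17/21/107', '15/20/77', '20/14/55', '10/36/63', '11/88/99', '15/97/140', '15/82
[... 2094 characters left out ...]
15/103/176', '15/88/173', '15/92/141', '15/83/98', '17/52/78', '14/37/76', '14/37/76', '16/36/77', '13/37/83', '14/65/106', '16/131/158', '18/160/209', '17/127/206', '16/81/160', '17/41/112', '15/33/92', '18/32/104']
260 ['14/82/180', '15/56/192', '15/47/186', '16/67/149', '16/105/107', '16/91/84', '13/59/78', '15/48/75', '11/50/81', '14/80/99', '16/125/139', '18/166/193', '19/183/220', '18/159/192', '16/100/132', '15/42/108', '13/26/117', '19/28/127']
261 ['14/46/188', '15/35/189', '16/35/167', '16/65/129', '16/124/105', '17/144/90', '15/114/85', '14/99/85', '15/113/99', '16/154/139', '18/176/185', '19/192/221', '19/185/225', '18/149/185', '16/71/140', '15/30/152', '17/25/165', '19/25/163']
```

View pics/wh.png

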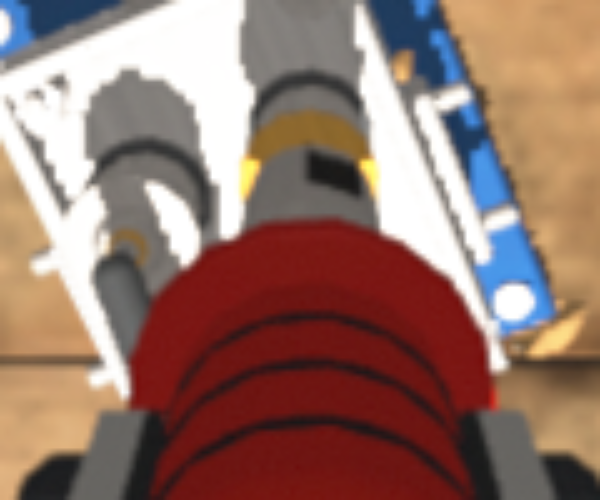

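Wrist view: the brass spans x=242–378 and the tube about 250–372, so both are centred at 310 and y is good. I still need to check x with the side view's saturated brass.

```bash
python3 - <<'E'
from h import *
b=cv2.imread("pics/side0.png");m=imaging.camera_model("side")
for nm,lo,hi in(("A",(16,120,80),(28,255,255)),("B",(16,160,60),(28,255,255))):
    k=hsvmask(b,lo,hi)
    for s,c in blobs(k,15):
        if abs(c[0]-231)<12 and abs(c[1]-260)<12: print(nm,s,c,onz(m,*c,112),onz(m,s[0]+(s[2]-1)/2,s[1]+(s[3]-1)/2,112))
hs=cv2.cvtColor(b,cv2.COLOR_BGR2HSV)
for r in range(253,267): print(r,[f"{h}/{s}/{v}" for h,s,v in hs[r,223:241].tolist()])
# tube check: same camera, red collar in wrist + retainer predicted
print(px(m,[446.1,-200,112]),px(m,[449.1,-200,112]),px(m,[446.1,-215,112]))
E
```

```text
A [226 250  11  16  98] [230.73 259.28] [ 445.56 -199.47  112.  ] [ 447.26 -194.34  112.  ]
B [226 255  11  10  64] [230.67 260.  ] [ 445.   -201.58  112.  ] [ 446.19 -200.29  112.  ]
253 ['15/147/149', '15/150/150', '15/152/148', '14/146/150', '15/146/155', '15/142/156', '15/146/150', '15/150/143', '15/145/144', '16/140/144', '15/100/150', '14/54/170', '14/30/193', '14/26/198', '14/24/198', '16/24/182', '15/24/170', '15/26/180']
254 ['14/149/149', '15/153/150', '15/151/149', '15/145/148', '15/140/155', '15/138/159', '15/147/158', '16/157/154', '16/154/159', '17/116/169', '15/69/182', '14/35/202', '15/25/203', '14/24/183', '13/24/169', '12/26/174', '15/27/190', '17/25/204']
255 ['15/151/152', '15/153/152', '15/147/151', '16/142/151', '15/120/163', '16/131/179', '17/157/188', '17/178/190', '17/171/195', '17/129/208', '16/83/218', '16/52/214', '15/41/191', '13/31/175', '14/27/177', '15/25/187', '14/27/197', '18/27/206']
256 ['15/151/152', '15/148/153', '15/149/152', '15/140/158', '16/132/181', '17/150/208', '18/178/219', '19/197/217', '19/196/217', '18/173/222', '18/144/226', '17/124/2
[... 1886 characters left out ...]
5/117/94', '17/169/143', '18/186/181', '18/194/196', '18/199/199', '18/194/196', '17/167/189', '16/100/184', '16/59/178', '16/36/163', '16/22/193', '16/20/216', '13/21/223', '15/21/222']
265 ['17/22/80', '10/29/80', '10/29/78', '10/33/69', '14/51/65', '15/96/88', '16/123/112', '17/145/127', '16/151/132', '16/139/127', '15/102/130', '14/48/154', '15/34/149', '12/26/147', '14/22/193', '14/20/217', '13/21/223', '15/21/220']
266 ['17/28/81', '8/26/80', '10/29/80', '15/29/71', '12/22/58', '13/36/64', '15/48/75', '15/62/82', '14/63/85', '14/56/87', '15/39/104', '15/27/130', '14/25/130', '16/22/151', '15/23/198', '17/21/219', '15/21/219', '16/22/201']
[230.95 259.41] [231.98 259.22] [231.88 264.33]
```

Both views agree with (446,-200) to under 1 mm, so I'll descend to contact.

```bash
python3 - <<'E'
from h import *
x,y=446.1,-200
def st(l):
    s=bot.get_state();print(l,s["t"],s["tcp_pos"],s["contact_force"],s["wrist_torque"],s["opening"]);return s
bot.movel([x,y,226],max_speed=40);bot.dwell(.3);st("pre")
print(bot.movel([x,y,216],max_speed=8,threshold=3));bot.dwell(.3);s=st("contact")
z=s["tcp_pos"][2]
for k in(2,4): 
    bot.movel([x,y,z-k],max_speed=10);bot.dwell(.3);st(k)
E
```

```text
pre 13.2 [ 446.21 -200.08  226.2 ] [-0.35 -0.17 -2.26] [-0.04  0.01  0.03] 0.3872298302405611
True
contact 14.3 [ 445.79 -199.9   219.25] [ 0.04 -2.02  2.07] [-0.46 -0.33  0.  ] 0.38920727244856096
2 14.9417 [ 446.15 -200.02  217.36] [-0.19  0.37  4.67] [-0.17 -0.08 -0.01] 0.3897479400136401
4 15.5917 [ 446.25 -200.05  215.63] [-0.11 -0.44  7.07] [-0.1   0.03  0.07] 0.3870678125510369
```

```bash
python3 - <<'E'
from h import *
x,y=446.1,-200
bot.movel([x,y,211.7],max_speed=8);bot.dwell(1)
for i in range(3):
    s=bot.get_state();print(s["t"],s["tcp_pos"],s["contact_force"],s["wrist_torque"],s["opening"]);bot.dwell(.3)
out=[]
for n in("scene","side","wrist"):
    m=imaging.camera_model(n);im=imaging.capture(n);cv2.imwrite(f"pics/{n}_pr.png",im)
    p=px(m,[x,y,130]);u,v=int(p[0])-22,int(p[1])-40
    if n=="wrist":u,v=u-22,v-40;c=cv2.resize(im[v:v+133,u:u+88],(264,400),interpolation=cv2.INTER_CUBIC)
    else:c=cv2.resize(im[v:v+67,u:u+44],(264,400),interpolation=cv2.INTER_CUBIC)
    out.append(c)
cv2.imwrite("pics/pr.png",np.hstack(out))
E
```

```text
17.1833 [ 446.48 -200.1   212.75] [-0.72  0.36 11.13] [ 0.12  0.26 -0.01] 0.3903952658392559
17.4833 [ 446.47 -200.08  212.72] [-1.8   0.87 11.3 ] [ 0.08  0.31 -0.04] 0.38790876273713076
17.7833 [ 446.45 -200.07  212.7 ] [-0.84 -0.54 11.57] [ 0.12  0.31 -0.01] 0.38727956695552035
```

View pics/pr.png

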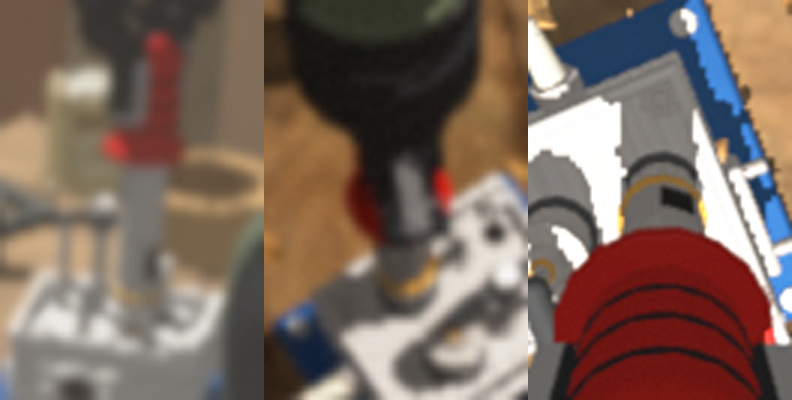

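The rim sits evenly on the brass in all three views; in the wrist view the brass shows equally on both sides, at crop (622,210) and (705,210). Travel is about 7.3 mm, so I'll press slightly further, hold and hand in.

```bash
python3 - <<'E'
from h import *
bot.movel([446.1,-200,211.0],max_speed=6);bot.dwell(1)
for i in range(4):
    s=bot.get_state();print(s["t"],s["tcp_pos"],s["contact_force"],s["opening"],s["gripper_force"]);bot.dwell(1)
d=220.1-s["tcp_pos"][2];print(d)
if 7.3<d<9: bot.sign_off();print("signed off")
E
```

```text
19.5 [ 446.53 -200.09  212.16] [-1.36  0.42 12.72] 0.3902034011445285 81.14517381414771
20.5 [ 446.49 -200.14  212.16] [-0.9   0.26 12.86] 0.39031809589403804 81.1444057803601
21.5 [ 446.49 -200.09  212.14] [-0.92  1.08 12.13] 0.3885355391565088 81.14404778927565
22.5 [ 446.49 -200.06  212.13] [-1.4   1.02 12.72] 0.3906424848895379 81.14369197748601
7.967549913897244
the job is handed in; nothing more can be done
signed off
```

The job is handed in at about 23 s: the push tool is seated squarely on the brass retainer and was held steady for about 4 s at about 8 mm down (about 15 N, short of solid). The arm is still gripping the tool and holding the spring down, and nothing else on the bench was touched.

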